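# Seat the burner cap that rocks

## Robot

A 7-joint arm with a two-finger parallel gripper is mounted at the origin on a cart in front of the work surface, level with it; the furniture and walls round the work are solid. World frame = base frame: x ahead of the robot, y to its left, z up, the work surface at z = 0. Lengths are in mm, angles in rad, forces in N, time in s.
With the tool pointing down it reaches from about 400 to 875 mm from the base axis. Payload 4.4 kg.
Tool frame: the origin (TCP) lies at the very end of the fingers, on their centre line; the grasp point (between the pads) lies 19 mm behind it; z points along the fingers, y is the line along which they close (so a half turn about z gives the same grasp; the last joint's range is limited). The gripper opens to 85 mm and grips with 20 to 120 N. Pads are 22 mm wide; open, the fingers measure 114 mm over their backs; the gripper's body (76 mm by 85 mm) begins 54 mm behind the grasp point. The pads swing forward as they close: fully open they stand 13 mm farther back than shut.
Start: joints at [-1.263, 0.628, 0.038, 1.517, -0.027, 0.996, -0.02], TCP at [237.329, 605.139, 231.313] pointing down, gripper open.
Joint ranges: [-3.06, 3.06], [-0.37, 2.12], [-1.25, 1.32], [0.18, 2.47], [-1.1, 4.24], [0.23, 1.98], [-2.94, 2.94]. Speed limits (rad/s): [2.57, 2.57, 3.14, 3.14, 3.14, 3.14, 3.14].

## Interface

Orientations are given as [roll, pitch, yaw] about the fixed x, y, z axes, in that order (R = Rz(yaw) Ry(pitch) Rx(roll)).
In Python, from cell import ctrl gives the robot as it stands.
- The arm moves only by the tool jog_arm, never from a script. Its argument "plan" is a list of rows, each an object of numbers: "tx", "ty", "tz": the shift along the tool's x, y, z as a fraction of full scale; "wx", "wy", "wz": the turn, a rotation vector about the tool's x, y, z as a fraction of full scale; "claw": the closure, from 0 (fully open) to 1 (shut). In form: [{"tx": .., "ty": .., "tz": .., "wx": .., "wy": .., "wz": .., "claw": ..}, ...]. A call has 1 to 12 rows; each row is the pose to reach, as a shift and turn from the pose commanded when the call began, along the tool's axes at that moment; what a row does not reach only later rows make up. Full scale, the value 1, is 300 mm for a shift and 90 degrees for a turn. A row lasts 1/10 s, in which the tool goes at most 50 mm and 8.59 degrees, less where a joint would pass 70% of its speed; a pose out of reach is approached as far as the arm can. A call with a number of a shift or a turn outside -1 to 1 is refused whole. A call with a gripper value outside its range is refused whole. The fingers move at their own pace and stop on an object; the grip force is fixed at half the most. Time passes only in rows, so rows that repeat a pose let the fingers close. It gives the time, the measured TCP pose, the force, the opening and the grip force at its end, in the units of the state.
- ctrl.read_state(): the state, without advancing time (a new reading comes with each control period).
- ctrl.get_image(name): name is "side" or "top" or "wrist"; returns a dict with "img" (400x640x3 uint8, red, green, blue), "depth" (400x640 float32, mm along the optical axis (not along the pixel's ray), 0 where there is no reading), "fx", "fy", "cx", "cy" (pixels), "position" and "orientation" of the camera in the world; the wrist camera has in their place "hand_eye" (4x4, takes a point from camera to tool coordinates, whose origin is the TCP and whose axes are the flange's). Camera axes: x right, y down, z forward; pixel columns grow to the right and rows downward; lengths in mm; the calibration is good to about 2 mm. The wrist camera is an equidistant fisheye: a pixel r from the principal point sees the ray r / f radians off the axis. A picture is of the moment at which its call begins: read the wrist's pose just before it.
- ctrl.finish_job(): hands the job in; it is judged then, once.
Trained networks look in a picture, given as the dict that the camera call returned (one of the last four; its "shot" number tells which), for a name from the list of things; names that differ only in an ending like _2 or _b are one class to them, and where a whole thing is asked for, a point or a joint stands for the part that bears it (a point fixed in the world has none). Each returns a list of dicts, best first, with "score" (0 to 1); they miss things now and then, are a little off and sometimes report something else, mostly with a low value. They report only what shows in the picture. A call takes as long as a camera call. They do not tell look-alikes from the thing itself.
- ctrl.trace(picture, thing): "pixels" (400x640 bool, what is visible of it) and "extent" ([centre column, centre row, width, height] in pixels, round what is visible of it).
The state is a dict: "clock": time; "qpos": joint angles; "qd": joint speeds; "tau": joint torques, N m; "eef_pos": TCP position; "tool_rot": TCP orientation; "force": force on the tool from outside, world axes, zero at the start; "torque": the same for the moment, N m; "width": finger opening in mm; "gripper_force": force on a finger pad.
Only numpy, scipy, OpenCV 4.12 (cv2) and the standard library are available. Lean on these libraries where they do the work, as an engineer would, in place of code of your own. Each camera call takes 0.05 s, during which the arm holds its last target. There are 200 camera calls.

## Task

The hob has been cleaned and its four burner caps put back, but one of them is not sitting in its burner and rocks when its edge is pressed. Find it with a fingertip and push it over until it drops fully home, so that all four caps lie flat in their burners. Push and press only: do not lift a cap or shove one off its burner, and leave the spice jar and the teaspoon on the hob where they are.

Things in the scene. Friction and masses are not known exactly. Their poses are not given: they have to be found in the camera images.
- hob: tabletop gas hob, steel top 640 mm wide (y), 250 mm deep (x), 75 mm above the worktop; it does not move. Origin: centre of its underside, x away from the robot. Knobs on its front stick out 26 mm and are not used. Four burners in a zigzag row, 78 and 232 mm either side of the middle, 50 mm behind or before it, some 185 mm from one to the next; beside each a spark pin 11 mm high.
- cap_1: loose burner cap of burner 1, one of four alike: round dark steel disc 66 mm across, 7 mm thick, 4.5 mm at its bevelled rim, 0.12 to 0.2 kg. Origin: centre of the disc's underside, z up. Underneath, a round spigot 36 mm across and 3.5 mm long drops into the burner's bore. Seated, the disc lies flat on the rim, its top 98 mm above the worktop, with up to 2 mm of sideways play.
- burner_1_seat (a point): burner 1: the point on its axis level with its seating rim, 16 mm above the hob's top, 91 mm above the worktop. The burner is an aluminium ring fixed to the hob, 61 mm across, with a 40 mm bore deeper than the cap's spigot; its turn about z has no meaning.
- cap_2: loose burner cap of burner 2, one of four alike: round dark steel disc 66 mm across, 7 mm thick, 4.5 mm at its bevelled rim, 0.12 to 0.2 kg. Origin: centre of the disc's underside, z up. One of the four caps (any of them) is about 6 mm off centre, to any side, its spigot perched on the rim: it leans 4 to 5 degrees, highest on the side it is displaced to, and rocks when pressed there.
- burner_2_seat (a point): burner 2: the point on its axis level with its seating rim, 16 mm above the hob's top, 91 mm above the worktop. The burner is an aluminium ring fixed to the hob, 61 mm across, with a 40 mm bore deeper than the cap's spigot; its turn about z has no meaning.
- cap_3: loose burner cap of burner 3, one of four alike: round dark steel disc 66 mm across, 7 mm thick, 4.5 mm at its bevelled rim, 0.12 to 0.2 kg. Origin: centre of the disc's underside, z up. On the cap that rocks, the top edge on the side it is displaced to is about 5 mm too high and gives some 2 mm under a light press; at right angles to it the edge is 2 to 3 mm too high; the opposite edge is firm. Pressing alone does not seat it.
- burner_3_seat (a point): burner 3: the point on its axis level with its seating rim, 16 mm above the hob's top, 91 mm above the worktop. The burner is an aluminium ring fixed to the hob, 61 mm across, with a 40 mm bore deeper than the cap's spigot; its turn about z has no meaning.
- cap_4: loose burner cap of burner 4, one of four alike: round dark steel disc 66 mm across, 7 mm thick, 4.5 mm at its bevelled rim, 0.12 to 0.2 kg. Origin: centre of the disc's underside, z up. The cap that rocks is seated by pushing its edge sideways (a few newtons) towards the burner's axis: it slides over and drops in by its weight.
- burner_4_seat (a point): burner 4: the point on its axis level with its seating rim, 16 mm above the hob's top, 91 mm above the worktop. The burner is an aluminium ring fixed to the hob, 61 mm across, with a 40 mm bore deeper than the cap's spigot; its turn about z has no meaning.
- spice_jar: bystander: spice jar, 47 mm across and 98 mm tall, loose, standing on the hob's back edge. Origin: centre of its underside.
- teaspoon: bystander: steel teaspoon, 130 mm long and 26 mm wide, 11 mm high, lying loose across the front of the hob's top. Origin: centre of its underside, x along its length.
There are look-alikes about, which are no part of the job. Leave any orange or red look-alike of the cap_4 alone.

How it is judged (in metres and radians):
On the way, in this order (a step that is already met when the one before it is completed fails the run):
1. the fingers touch the cap that is not seated (((contact force between the fingers and cap_1 above 0.3 N and not (horizontal distance between cap_1 and burner_1_seat below 0.004 m and z of cap_1 in the frame of burner_1_seat below 0.0012 m and angle between cap_1's own z axis and vertical below 0.025 rad)) or (contact force between the fingers and cap_2 above 0.3 N and not (horizontal distance between cap_2 and burner_2_seat below 0.004 m and z of cap_2 in the frame of burner_2_seat below 0.0012 m and angle between cap_2's own z axis and vertical below 0.025 rad)) or (contact force between the fingers and cap_3 above 0.3 N and not (horizontal distance between cap_3 and burner_3_seat below 0.004 m and z of cap_3 in the frame of burner_3_seat below 0.0012 m and angle between cap_3's own z axis and vertical below 0.025 rad)) or (contact force between the fingers and cap_4 above 0.3 N and not (horizontal distance between cap_4 and burner_4_seat below 0.004 m and z of cap_4 in the frame of burner_4_seat below 0.0012 m and angle between cap_4's own z axis and vertical below 0.025 rad)))), for 0.04 s.
2. all four caps lie flat in their burners (horizontal distance between cap_1 and burner_1_seat below 0.004 m and z of cap_1 in the frame of burner_1_seat below 0.0012 m and angle between each of cap_1, cap_2, cap_3, cap_4's own z axis and vertical below 0.025 rad and horizontal distance between cap_2 and burner_2_seat below 0.004 m and z of cap_2 in the frame of burner_2_seat below 0.0012 m and horizontal distance between cap_3 and burner_3_seat below 0.004 m and z of cap_3 in the frame of burner_3_seat below 0.0012 m and horizontal distance between cap_4 and burner_4_seat below 0.004 m and z of cap_4 in the frame of burner_4_seat below 0.0012 m), for 0.2 s.
At the end, for the whole second after the job is handed in: every cap lies at rest in its own burner: its centre within 4 mm of the burner's axis, its underside less than 1.2 mm above the rim, leaning less than 0.025 rad (all of step 2 and linear speed of each of cap_1, cap_2, cap_3, cap_4 below 0.02 m/s); the robot touches nothing.
It fails at once if a cap is lifted: its centre more than 12 mm above the rim (z of cap_1 in the frame of burner_1_seat above 0.012 m or z of cap_2 in the frame of burner_2_seat above 0.012 m or z of cap_3 in the frame of burner_3_seat above 0.012 m or z of cap_4 in the frame of burner_4_seat above 0.012 m).
It fails at once if a cap is shoved off its burner: more than 18 mm from its axis (horizontal distance between cap_1 and burner_1_seat above 0.018 m or horizontal distance between cap_2 and burner_2_seat above 0.018 m or horizontal distance between cap_3 and burner_3_seat above 0.018 m or horizontal distance between cap_4 and burner_4_seat above 0.018 m).
It fails at once if the spice jar or the teaspoon is moved by more than 25 mm or the jar tipped (distance of any of spice_jar, teaspoon from where it was at the start of the episode above 0.025 m or angle between spice_jar's own z axis and vertical above 0.5 rad).
It also fails if it takes over 67 s, if anything falls off the work surface, if the arm or the gripper's body presses on something with over 40 N, if the wrist force passes 120 N, or if a joint passes its speed limit or range.

## Working session

There is one attempt and no reset: what is moved stays moved. The work goes in short steps, Python scripts to look and compute and a tool call to move; the robot and the scene stay as the last step left them, time stands still between calls to the robot, and variables do not carry over. Pictures are saved under pics/ and viewed, at most 10 in all, crops included, and the job is handed in when it is done.

Besides the shell and the picture viewer there is one more tool, called after ">>>" as a command line: name --argument value ..., lists and objects as JSON in quotes. jog_arm: Moves the arm, as the interface text tells. Shift numbers are shares of 300 mm and turn numbers shares of 90 degrees, none past 1 either way. Its arguments: {"type":"object","properties":{"plan":{"type":"array"}},"required":["plan"]}

```bash
mkdir -p pics; cat > h.py <<'E'
import numpy as np,cv2
from scipy.spatial.transform import Rotation as R
from cell import ctrl
def rot(o):
    o=np.array(o,float)
    if o.shape==(3,3): return o
    return (R.from_quat(o) if o.size==4 else R.from_euler('xyz',o)).as_matrix()
def cloud(p):
    d=p['depth'];v,u=np.mgrid[:400,:640]
    P=np.stack([(u-p['cx'])/p['fx']*d,(v-p['cy'])/p['fy']*d,d],-1)
    return P@rot(p['orientation']).T+np.array(p['position'])
def save(n,im,s=1): cv2.imwrite('pics/'+n+'.png',cv2.resize(im[:,:,::-1],None,fx=s,fy=s,interpolation=cv2.INTER_CUBIC))
E
python3 - <<'E'
from h import *
s=ctrl.read_state();print(s)
for n in('top','side'):
    p=ctrl.get_image(n);save(n,p['img'])
    print(n,p['position'],p['orientation'],p['fx'],p['shot'])
    C=cloud(p);np.save(n+'.npy',C)
    for t in('cap_1','burner_1_seat','spice_jar','teaspoon','hob'):
        for r in ctrl.trace(p,t):
            m=r['pixels']&(p['depth']>0)
            print(t,round(r['score'],2),np.round(r['extent']),np.round(np.median(C[m],0),1),m.sum())
E
```

```text
{'clock': 0.0, 'qpos': array([-1.26281064,  0.62932838,  0.03846178,  1.51835233, -0.02699947,
        0.99630348, -0.02003041]), 'qd': array([-0.00165572, -0.00142998, -0.0009412 , -0.00031467,  0.000775  ,
        0.00174161, -0.00017826]), 'tau': array([-6.23463911e-04, -5.63386953e+01,  1.22595448e+00, -1.93440109e+01,
        1.10119113e-02,  1.07644260e-02,  8.17976002e-06]), 'eef_pos': array([237.10105752, 604.5513036 , 230.40596435]), 'tool_rot': array([-3.13972001e+00,  3.56865915e-05,  2.76776120e+00]), 'force': array([ 0.30946565, -0.29778326, -0.0106399 ]), 'torque': array([-0.02627661,  0.03933932,  0.02138764]), 'gripper_force': 0.0, 'width': 85.8172749506965}
top [ 409.65273549 -104.30242217 1032.03357528] [-2.97601722 -0.02823672 -1.58043683] 371.1271116159392 1
cap_1 0.92 [453. 251.  21.  18.] [ 437.7 -494.2   10.9] 451
cap_1 0.9 [401. 237.  26.  24.] [ 471.4 -332.8   98.5] 523
cap_1 0.89 [340. 198.  24.  22.] [ 571.7 -178.4   98.3] 459
cap_1 0.83 [220. 197.  24.  23.] [573.4 127.3 100.4] 535
cap_1 0.81 [277. 236.  25.  30.] [470.9 -23.7  97.8] 552
cap_1 0.63 [185. 1
[... 157 characters left out ...]
27
hob 0.96 [310. 223. 251. 106.] [514.3 -99.1  75.7] 21289
side [454.91224423 841.51344111 801.06190435] [-2.19079929 -0.0172481  -3.02868837] 483.80672535912026 2
cap_1 0.9 [323. 194.  27.  17.] [ 571.  -174.9   96.9] 333
cap_1 0.82 [360. 237.  29.  20.] [470.4 -17.9  97.2] 468
cap_1 0.58 [239. 349.  33.  29.] [683.6 253.6   9.7] 737
cap_1 0.56 [304. 281.  31.  29.] [573.6 131.2  99.8] 641
cap_1 0.53 [366. 166.  21.  10.] [ 472.5 -326.9   97.1] 210
burner_1_seat 0.63 [359. 247.  34.  13.] [471.    2.8  80.8] 166
spice_jar 0.85 [295. 218.  26.  49.] [615.  -12.5 136.4] 940
teaspoon 0.62 [369. 199.  14.  23.] [ 447.6 -165.3   80.1] 125
hob 0.81 [330. 249. 138. 192.] [511.7  51.5  74.7] 16506
```

```bash
python3 - <<'E'
from h import *
for n in('top','side'):
    C=np.load(n+'.npy')
    for c in [(573,129),(471,-21),(571.5,-177),(472,-331)]:
        m=(np.hypot(C[...,0]-c[0],C[...,1]-c[1])<30)&(C[...,2]>90)&(C[...,2]<110)
        P=C[m];A=np.c_[P[:,:2]-c,np.ones(len(P))]
        k,_,_,_=np.linalg.lstsq(A,P[:,2],rcond=None)
        g=np.abs(A@k-P[:,2])<1.5
        k,_,_,_=np.linalg.lstsq(A[g],P[g,2],rcond=None)
        print(n,c,len(P),'tilt deg xy',np.round(np.degrees(k[:2]),2),'z',round(k[2],1))
p=ctrl.get_image('top');save('top_crop',p['img'][140:290,165:475],2.5)
E
```

```text
top (573, 129) 438 tilt deg xy [ 3.92 -2.98] z 100.4
top (471, -21) 451 tilt deg xy [-0.05  0.34] z 97.9
top (571.5, -177) 422 tilt deg xy [ 0.65 -0.62] z 98.4
top (472, -331) 447 tilt deg xy [-0.04 -0.17] z 98.7
side (573, 129) 519 tilt deg xy [ 3.56 -3.78] z 99.9
side (471, -21) 366 tilt deg xy [ 0.04 -1.44] z 97.5
side (571.5, -177) 259 tilt deg xy [ 0.15 -0.81] z 97.2
side (472, -331) 196 tilt deg xy [ 0.62 -1.06] z 97.1
```

View pics/top_crop.png

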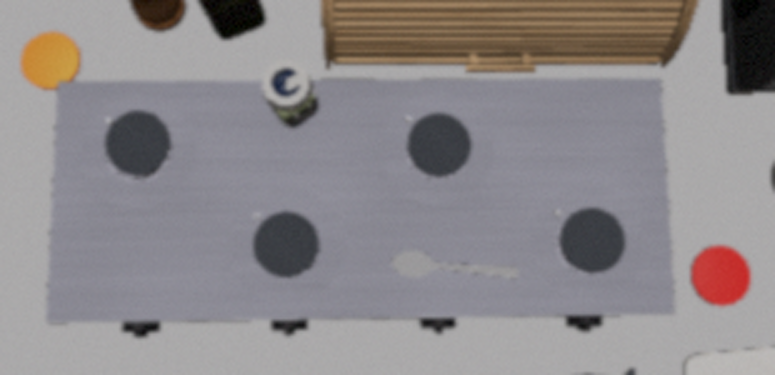

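View pics/side.png

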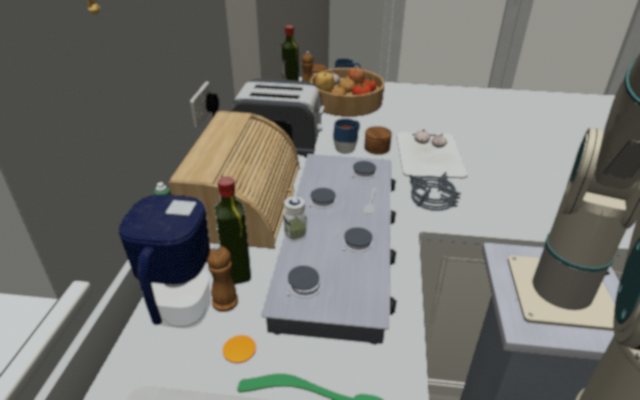

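The crop shows four dark caps at about (138,144), (286,244), (439,145) and (592,240). The orange disc at (50,60) and the red disc at (720,275) are look-alikes lying on the worktop. The left-back dark cap, at top-image pixel (220,197), is the unseated one. It leans about 5° and is high towards +x/−y, while the others are flat. Its spark pin is up-left of it, clear of the side I'll push from.

```bash
python3 - <<'E'
from h import *
p=ctrl.get_image('top');save('cap',p['img'][165:230,185:255],8)
s=ctrl.read_state();T=rot(s['tool_rot']);e=s['eef_pos']
seat={}
for n in('top','side'):
    C=np.load(n+'.npy')
    # disc centres by circle fit to the top-surface mask
    L=[]
    for c in [(471,-21),(571.5,-177),(472,-331),(573,129)]:
        m=(np.hypot(C[...,0]-c[0],C[...,1]-c[1])<40)&(C[...,2]>92)&(C[...,2]<108)
        (x,y),r=cv2.minEnclosingCircle(C[m][:,:2].astype(np.float32));L.append((x,y));print(n,np.round((x,y,r),1))
    L=np.array(L);M=np.array([(-50,78),(50,-78),(-50,-232)]);G=np.array([50,232])
    Q=L[:3];mc=M-M.mean(0);qc=Q-Q.mean(0);U,S,V=np.linalg.svd(mc.T@qc);Rr=(U@V).T
    print(n,'seat4',Rr@(G-M.mean(0))+Q.mean(0),'cap4-seat',L[3]-(Rr@(G-M.mean(0))+Q.mean(0)))
    for z0,z1 in((90,110),(110,170),(170,400)):
        m=(C[...,2]>z0)&(C[...,2]<z1)&(np.hypot(C[...,0]-610,C[...,1]-95)<140);P=C[m]
        d=np.hypot(P[:,0]-610,P[:,1]-95);i=np.argsort(d)[:3];print(n,z0,np.round(P[i]))
    # corridor of travel
    a=e[:2];b=np.array([614,89]);t=(b-a)/np.linalg.norm(b-a)
    w=C[...,:2]-a;al=w@t;pe=np.abs(w@[-t[1],t[0]])
    m=(al>120)&(al<650)&(pe<80)&(C[...,2]>120);print('corridor',m.sum(),np.round(C[m][:2000:400]))
tgt=np.array([614,89,150]);print('tool shift',(T.T@(tgt-e))/300,T)
E
```

```text
top [470.8 -23.1  32.9]
top [ 571.5 -178.4   33.2]
top [ 472.7 -332.9   33. ]
top [573.8 128.8  34.1]
top seat4 [569.73018068 131.63835112] cap4-seat [ 4.09190184 -2.81689421]
top 90 [[599. 106. 102.]
 [596. 103. 101.]
 [594. 101.  99.]]
top 110 [[617.  -2. 142.]
 [619.  -2. 144.]
 [622.  -2. 142.]]
top 170 [[613.  -8. 172.]
 [610.  -8. 173.]
 [618.  -8. 171.]]
corridor 0 []
side [470.7 -22.8  34.4]
side [ 570.8 -178.4   34.3]
side [ 473.  -330.9   34.2]
side [574.7 129.3  35.5]
side seat4 [569.73122894 132.31397709] cap4-seat [ 4.94882477 -3.05941471]
side 90 [[599. 103.  99.]
 [602. 109. 101.]
 [598. 107.  99.]]
side 110 [[625.   0. 122.]
 [616.  -1. 114.]
 [621.  -1. 122.]]
side 170 [[618.  -5. 172.]
 [625.  -6. 171.]
 [622.  -6. 174.]]
corridor 0 []
tool shift [-1.79709191 -1.14311371  0.27104998] [[-9.30925501e-01  3.65209135e-01  1.01819837e-05]
 [ 3.65209135e-01  9.30925499e-01  6.30587151e-05]
 [ 1.35509506e-05  6.24215194e-05 -9.99999998e-01]]
```

View pics/cap.png

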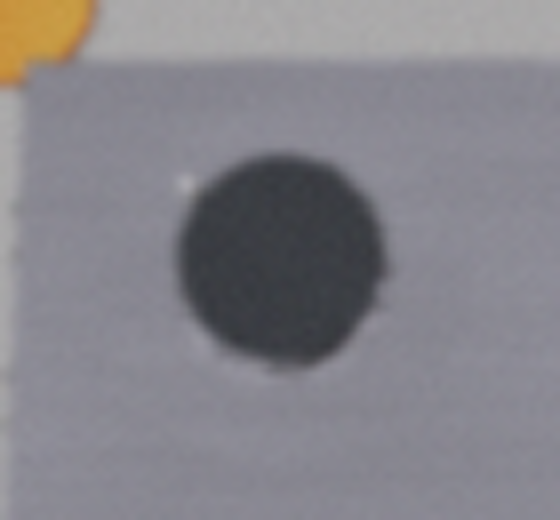

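The enlarged crop shows the dark cap centred at (280,258), with its spark pin at (185,183). The orange look-alike is separate, off at the corner.

>>> jog_arm --plan '[{"tx": -0.9,"ty": -0.57,"wz": 0.207,"claw": 1},{"tx": -0.9,"ty": -0.57,"wz": 0.207,"claw": 1},{"tx": -0.9,"ty": -0.57,"wz": 0.207,"claw": 1},{"tx": -0.9,"ty": -0.57,"wz": 0.207,"claw": 1},{"tx": -0.9,"ty": -0.57,"wz": 0.207,"claw": 1},{"tx": -0.9,"ty": -0.57,"wz": 0.207,"claw": 1},{"tx": -0.9,"ty": -0.57,"wz": 0.207,"claw": 1},{"tx": -0.9,"ty": -0.57,"wz": 0.207,"claw": 1},{"tx": -0.9,"ty": -0.57,"wz": 0.207,"claw": 1},{"tx": -0.9,"ty": -0.57,"wz": 0.207,"claw": 1}]'

```text
invalid input at $.plan[0]: expected keys tx, ty, tz, wx, wy, wz, claw
```

>>> jog_arm --plan '[{"tx": -0.9,"ty": -0.57,"tz": 0,"wx": 0,"wy": 0,"wz": 0.207,"claw": 1},{"tx": -0.9,"ty": -0.57,"tz": 0,"wx": 0,"wy": 0,"wz": 0.207,"claw": 1},{"tx": -0.9,"ty": -0.57,"tz": 0,"wx": 0,"wy": 0,"wz": 0.207,"claw": 1},{"tx": -0.9,"ty": -0.57,"tz": 0,"wx": 0,"wy": 0,"wz": 0.207,"claw": 1},{"tx": -0.9,"ty": -0.57,"tz": 0,"wx": 0,"wy": 0,"wz": 0.207,"claw": 1},{"tx": -0.9,"ty": -0.57,"tz": 0,"wx": 0,"wy": 0,"wz": 0.207,"claw": 1},{"tx": -0.9,"ty": -0.57,"tz": 0,"wx": 0,"wy": 0,"wz": 0.207,"claw": 1},{"tx": -0.9,"ty": -0.57,"tz": 0,"wx": 0,"wy": 0,"wz": 0.207,"claw": 1},{"tx": -0.9,"ty": -0.57,"tz": 0,"wx": 0,"wy": 0,"wz": 0.207,"claw": 1},{"tx": -0.9,"ty": -0.57,"tz": 0,"wx": 0,"wy": 0,"wz": 0.207,"claw": 1}]'

```text
clock: 1.7
eef_pos: [425.1, 349.0, 231.3]
tool_rot: [3.141, -0.001, 2.445]
force: [0.1, 0.1, -0.0]
width: 0.0
gripper_force: 0.0
```

>>> jog_arm --plan '[{"tx": -1,"ty": -0.247,"tz": 0,"wx": 0,"wy": 0,"wz": 0,"claw": 1},{"tx": -1,"ty": -0.247,"tz": 0,"wx": 0,"wy": 0,"wz": 0,"claw": 1},{"tx": -1,"ty": -0.247,"tz": 0,"wx": 0,"wy": 0,"wz": 0,"claw": 1},{"tx": -1,"ty": -0.247,"tz": 0,"wx": 0,"wy": 0,"wz": 0,"claw": 1},{"tx": -1,"ty": -0.247,"tz": 0.2,"wx": 0,"wy": 0,"wz": 0,"claw": 1},{"tx": -1,"ty": -0.247,"tz": 0.2,"wx": 0,"wy": 0,"wz": 0,"claw": 1},{"tx": -1,"ty": -0.247,"tz": 0.2,"wx": 0,"wy": 0,"wz": 0,"claw": 1},{"tx": -1,"ty": -0.247,"tz": 0.2,"wx": 0,"wy": 0,"wz": 0,"claw": 1},{"tx": -1,"ty": -0.247,"tz": 0.2,"wx": 0,"wy": 0,"wz": 0,"claw": 1},{"tx": -1,"ty": -0.247,"tz": 0.2,"wx": 0,"wy": 0,"wz": 0,"claw": 1}]'

```text
clock: 2.7
eef_pos: [607.7, 100.7, 171.8]
tool_rot: [3.14, -0.001, 2.446]
force: [-0.0, -0.4, 0.0]
width: -0.5
gripper_force: 0.0
```

>>> jog_arm --plan '[{"tx": -0.067,"ty": 0,"tz": 0,"wx": 0,"wy": 0,"wz": 0,"claw": 1},{"tx": -0.067,"ty": 0,"tz": 0,"wx": 0,"wy": 0,"wz": 0,"claw": 1},{"tx": -0.067,"ty": 0,"tz": 0.15,"wx": 0,"wy": 0,"wz": 0,"claw": 1},{"tx": -0.067,"ty": 0,"tz": 0.23,"wx": 0,"wy": 0,"wz": 0,"claw": 1},{"tx": -0.067,"ty": 0,"tz": 0.26,"wx": 0,"wy": 0,"wz": 0,"claw": 1},{"tx": -0.067,"ty": 0,"tz": 0.26,"wx": 0,"wy": 0,"wz": 0,"claw": 1},{"tx": -0.067,"ty": 0,"tz": 0.26,"wx": 0,"wy": 0,"wz": 0,"claw": 1}]'

```text
clock: 3.4
eef_pos: [624.4, 85.5, 94.7]
tool_rot: [3.14, 0.001, 2.443]
force: [-0.7, -0.2, 0.1]
width: -0.2
gripper_force: 0.0
```

```bash
python3 - <<'E'
from h import *
p=ctrl.get_image('side');save('s2',p['img'][190:350,200:420],3.6);print(ctrl.read_state()['eef_pos'],ctrl.read_state()['force'])
E
```

```text
[624.6902935   85.28884872  94.98649063] [ 0.92068374  0.12686734 -0.45872091]
```

View pics/s2.png

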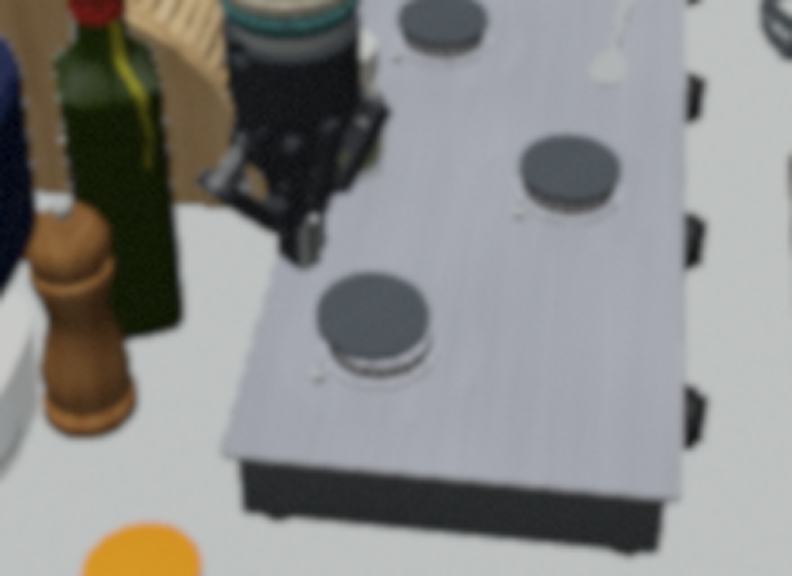

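The fingertip is at (300,260), and the overhanging cap is at (372,315) directly ahead of it. Its bright ring shows at the lower right. Next is a slow push.

>>> jog_arm --plan '[{"tx": 0.03,"ty": 0,"tz": 0.004,"wx": 0,"wy": 0,"wz": 0,"claw": 1},{"tx": 0.05,"ty": 0,"tz": 0.004,"wx": 0,"wy": 0,"wz": 0,"claw": 1},{"tx": 0.06,"ty": 0,"tz": 0.004,"wx": 0,"wy": 0,"wz": 0,"claw": 1},{"tx": 0.065,"ty": 0,"tz": 0.004,"wx": 0,"wy": 0,"wz": 0,"claw": 1},{"tx": 0.068,"ty": 0,"tz": 0.004,"wx": 0,"wy": 0,"wz": 0,"claw": 1},{"tx": 0.071,"ty": 0,"tz": 0.004,"wx": 0,"wy": 0,"wz": 0,"claw": 1},{"tx": 0.074,"ty": 0,"tz": 0.004,"wx": 0,"wy": 0,"wz": 0,"claw": 1},{"tx": 0.077,"ty": 0,"tz": 0.004,"wx": 0,"wy": 0,"wz": 0,"claw": 1},{"tx": 0.077,"ty": 0,"tz": 0.004,"wx": 0,"wy": 0,"wz": 0,"claw": 1}]'

```text
clock: 4.35
eef_pos: [605.7, 99.5, 91.9]
tool_rot: [-3.141, -0.0, 2.443]
force: [0.8, -0.4, -0.1]
width: -0.1
gripper_force: 0.3
```

>>> jog_arm --plan '[{"tx": 0.003,"ty": 0,"tz": -0.002,"wx": 0,"wy": 0,"wz": 0,"claw": 1},{"tx": 0.006,"ty": 0,"tz": -0.002,"wx": 0,"wy": 0,"wz": 0,"claw": 1},{"tx": 0.009,"ty": 0,"tz": -0.002,"wx": 0,"wy": 0,"wz": 0,"claw": 1},{"tx": 0.009,"ty": 0,"tz": -0.002,"wx": 0,"wy": 0,"wz": 0,"claw": 1}]'

```text
clock: 4.75
eef_pos: [603.8, 101.4, 92.7]
tool_rot: [3.142, -0.0, 2.443]
force: [0.1, -0.8, -0.7]
width: -0.3
gripper_force: 0.4
```

```bash
cat >> h.py <<'E'
def look(sides=('side',)):
    for n in sides:
        p=ctrl.get_image(n);C=cloud(p);s=ctrl.read_state()
        c=(571,131);m=(np.hypot(C[...,0]-c[0],C[...,1]-c[1])<36)&(C[...,2]>92)&(C[...,2]<106)
        P=C[m];A=np.c_[P[:,:2]-c,np.ones(len(P))];g=np.hypot(*A[:,:2].T)<25
        k=np.linalg.lstsq(A[g],P[g,2],rcond=None)[0]
        print(n,np.round(cv2.minEnclosingCircle(P[:,:2].astype(np.float32))[0],1),np.round(np.degrees(k[:2]),2),k[2].round(1),s['eef_pos'].round(1),s['force'].round(1))
    return p
E
python3 -c "
from h import *
look()"
```

```text
side [572.4 131.4] [-0.31 -0.11] 97.6 [603.8 101.4  92.7] [ 0.2 -0.5 -0.7]
```

It now reads flat. I'll back off, lift clear and verify.

>>> jog_arm --plan '[{"tx": -0.02,"ty": 0,"tz": 0,"wx": 0,"wy": 0,"wz": 0,"claw": 1},{"tx": -0.08,"ty": 0,"tz": 0,"wx": 0,"wy": 0,"wz": 0,"claw": 1},{"tx": -0.08,"ty": 0,"tz": -0.1,"wx": 0,"wy": 0,"wz": 0,"claw": 1},{"tx": -0.08,"ty": 0,"tz": -0.25,"wx": 0,"wy": 0,"wz": 0,"claw": 1},{"tx": -0.08,"ty": 0,"tz": -0.4,"wx": 0,"wy": 0,"wz": 0,"claw": 1},{"tx": 0.1,"ty": 0.2,"tz": -0.5,"wx": 0,"wy": 0,"wz": 0,"claw": 1},{"tx": 0.3,"ty": 0.3,"tz": -0.5,"wx": 0,"wy": 0,"wz": 0,"claw": 1},{"tx": 0.5,"ty": 0.3,"tz": -0.5,"wx": 0,"wy": 0,"wz": 0,"claw": 1},{"tx": 0.7,"ty": 0,"tz": -0.5,"wx": 0,"wy": 0,"wz": 0,"claw": 1},{"tx": 0.9,"ty": -0.2,"tz": -0.5,"wx": 0,"wy": 0,"wz": 0,"claw": 1},{"tx": 0.9,"ty": -0.2,"tz": -0.5,"wx": 0,"wy": 0,"wz": 0,"claw": 1},{"tx": 0.9,"ty": -0.2,"tz": -0.5,"wx": 0,"wy": 0,"wz": 0,"claw": 1}]'

```text
clock: 6.0
eef_pos: [376.8, 228.7, 242.5]
tool_rot: [3.141, -0.0, 2.443]
force: [-0.7, 1.6, 0.7]
width: 0.1
gripper_force: 0.0
```

```bash
python3 - <<'E'
from h import *
p=look(('top','side'));save('s3',p['img'][130:350,200:420],2.7)
E
```

```text
top [570.3 131.5] [ 0.24 -0.13] 98.1 [366.2 227.1 241.4] [-10.   -0.9  -0.7]
side [570.7 131.9] [-0.19 -0.07] 97.5 [371.1 227.9 242. ] [ 0.6  0.3 -0.4]
```

View pics/s3.png

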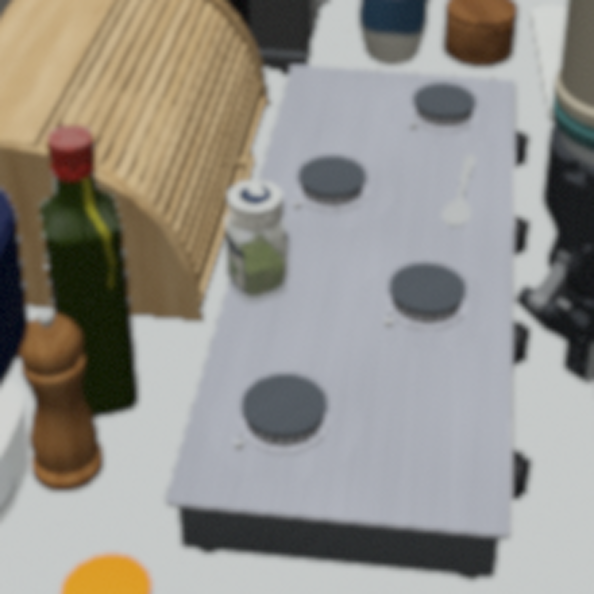

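All four caps lie flat: the pushed one is at (284,408), the others are unchanged, and the jar at (257,238) and spoon at (460,190) haven't moved.

>>> jog_arm --plan '[{"tx": 0,"ty": 0,"tz": 0,"wx": 0,"wy": 0,"wz": 0,"claw": 1},{"tx": 0,"ty": 0,"tz": 0,"wx": 0,"wy": 0,"wz": 0,"claw": 1},{"tx": 0,"ty": 0,"tz": 0,"wx": 0,"wy": 0,"wz": 0,"claw": 1}]'

```text
clock: 6.4
eef_pos: [380.3, 228.8, 242.5]
tool_rot: [3.141, 0.001, 2.441]
force: [-0.5, 0.4, 0.2]
width: 0.1
gripper_force: 0.0
```

```bash
python3 -c "
from h import *
print(ctrl.read_state()['force']);print(ctrl.finish_job())"
```

```text
[-0.51381792  0.36166918  0.15704365]
the job is handed in; nothing more can be done
None
```

The loose cap (back-left burner) was pushed sideways until it dropped in; it now reads flat at seated height, the other three still look flat, the jar and spoon are where they were, and I've handed the job in (no verdict was returned).

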